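# Set up the label check camera

### The job

Set up the label check camera for the carton on the labelling station: press the thumb tab of the wipe-down arm right down, so that its roller tips up off the label and stays up, and swivel and tilt the camera head so that it looks straight at the middle of the label. Leave the carton and the other things on the bench where they are, and let go of everything.

Things in the scene. Friction and masses are not known exactly. Their poses are not given: they have to be found in the camera images.
- station: Fixed labelling station: aluminium bed plate 230 (x) x 250 (y) mm, 12 mm thick, reaching 80 mm to its +y and 170 mm to its -y; origin on the bench under the label's middle (within 4 mm), z up. The carton lies on it. The wipe-down arm's clevis (two cheeks, 47 mm over the outsides, 134 mm high) stands 100 mm to -y.
- label_mid (a point): Middle of the white paper label (84 x 60 mm, black bar pattern) on top of a loose brown carton, 140 (x) x 100 (y) x 60 mm, 0.3 to 0.65 kg, that lies on the station's bed plate against low steel stops. The label faces up, 72 mm above the bench. Frame: z up, x along the carton's long side.
- wipe_arm (a joint): Wipe-down arm, a 200 mm aluminium rocker across the station's y, rad: 0 = roller down on the label, 0.5 = thumb tab fully down at its stop, roller tipped up about 52 mm. Its level pivot pin is 118 mm above the bench, 100 mm from the label's middle on the side away from the camera. Stiff pivot: it stays where it is left; pressing the tab takes 4 to 7 N.
- tab_top (a point): Middle of the upper face of the steel thumb tab, 46 (x) x 50 (y) x 6 mm, 80 mm from the pivot, on the side away from the roller. Frame turns with the arm: x along the pivot pin, y from tab to roller, z out of the upper face. 133 mm above the bench with the roller down; it goes down about 40 mm to its stop. Nothing stands under it.
- roller_mid (a point): Middle of the wipe-down arm's rubber roller (28 mm across, 72 mm long, in a fork), on its axle, 104 mm from the pivot; frame as for tab_top.
- cam_base: Fixed stand of the label check camera: round foot 124 mm across, column 30 mm thick; origin on the bench on the column's axis. Its x axis is where the camera looks with both joints at 0.
- cam_swivel (a joint): Swivel of the camera yoke about the upright column, rad, positive anticlockwise seen from above, range -1.6 to 1.6. Stays where it is left; turning takes about 0.22 N m.
- cam_tilt (a joint): Tilt of the camera head in its yoke about a level axis, rad: 0 = looking level, positive = looking down, range -0.6 to 0.9. Stays where it is left; tilting takes about 0.28 N m.
- cam_axis (a point): Where tilt axis, swivel axis and line of sight cross, inside the camera head, 213 mm above the bench. Frame turns with the head: x = line of sight, out through the lens and round ring light (68 mm across, face 87 mm ahead); y = to the left along the tilt axis; z = up. The yoke's cheeks beside the head are 70 mm over the outsides, reach 13 mm fore and aft, 14 mm above.
- cam_rear (a point): Middle of the rear part of the camera head, 50 mm behind cam_axis; frame as cam_axis. The head is a black box 46 mm wide (y), 48 mm high (z), ending 24 mm behind this point (socket stubs 11 mm more): a good place to hold it by its two sides from above. Nothing stands beside it.
- carton: The labelled carton; origin at the middle of its underside, z up.
- label_roll: Bystander: spare roll of labels standing on end, 104 mm across, 60 mm high; origin under its middle.
- spare_roller: Bystander: black plastic roller standing upright, 44 mm across, 112 mm high; origin under its middle.
- cleaner: Bystander: white plastic bottle, 60 mm across, 150 mm high; origin under its middle.
- blank_carton: Bystander: carton without a label, 140 x 100 x 60 mm; origin under its middle.
- wrench: Bystander: steel wrench lying flat; origin under its middle.
- screwdriver: Bystander: screwdriver with black handle lying flat; origin under its middle.
- parts_bin: Bystander: grey open bin 100 x 150 x 50 mm with a few black rollers lying in it; origin under its middle.
Things that resemble listed ones, but are neither listed nor needed, are in the scene too. Leave any brown or yellow look-alike of the cam_base alone. What is shaped like the carton but turquoise is not meant.

How it is judged:
At the end, for the whole second after the job is handed in: The wipe-down arm stays tipped up (over 0.42 of its 0.5 rad); the camera's line of sight passes the middle of the label within 18 mm sideways and 18 mm up or down (across the line of sight); camera and arm are at rest; the carton lies within 12 mm of where it was (value of joint wipe_arm above 0.42 rad and x of label_mid in the frame of cam_axis above 0.1 m and y of label_mid in the frame of cam_axis between -0.018 and 0.018 m and z of label_mid in the frame of cam_axis between -0.018 and 0.018 m and velocity of joint cam_swivel between -0.03 and 0.03 rad/s and velocity of joint cam_tilt between -0.03 and 0.03 rad/s and velocity of joint wipe_arm between -0.03 and 0.03 rad/s and distance of carton from where it was at the start of the episode below 0.012 m and linear speed of carton below 0.02 m/s); the robot touches nothing.
It fails at once if the labelled carton is shifted more than 20 mm (distance of carton from where it was at the start of the episode above 0.02 m).
It fails at once if a bystander is shifted more than 30 mm or knocked over (distance of any of label_roll, spare_roller, cleaner, blank_carton, wrench, screwdriver, parts_bin from where it was at the start of the episode above 0.03 m or angle between any of cleaner, spare_roller's own z axis and vertical above 0.5 rad).
It also fails if it takes over 48 s, if anything falls off the work surface, if the arm or the gripper's body presses on something with over 40 N, if the wrist force passes 120 N, or if a joint passes its speed limit or range.

### The arm

A 7-joint arm with a two-finger parallel gripper is mounted at the origin on the work surface. World frame = base frame: x ahead of the robot, y to its left, z up, the work surface at z = 0. Lengths are in m, angles in rad, forces in N, time in s.
With the tool pointing down it reaches from about 0.425 to 0.875 m from the base axis. Payload 4.7 kg.
Tool frame: the origin (TCP) lies at the very end of the fingers, on their centre line; the grasp point (between the pads) lies 19 mm behind it; z points along the fingers, y is the line along which they close (so a half turn about z gives the same grasp; the last joint's range is limited). The gripper opens to 85 mm and grips with 20 to 120 N. Pads are 22 mm wide; open, the fingers measure 114 mm over their backs; the gripper's body (76 mm by 85 mm) begins 54 mm behind the grasp point. The pads swing forward as they close: fully open they stand 13 mm farther back than shut.
Start: joints at [-1.298, 0.321, -0.07, 1.45, 0.023, 1.371, -0.057], TCP at [0.166, 0.628, 0.231] pointing down, gripper open.
Joint ranges: [-2.86, 2.86], [-0.3, 2.09], [-1.38, 1.24], [0.06, 2.45], [-1.56, 4.7], [0.09, 2.05], [-2.69, 2.69]. Speed limits (rad/s): [2.57, 2.57, 3.14, 3.14, 3.14, 3.14, 3.14].

### API

Orientations are given as a rotation vector (axis times angle).
In Python, from station import * gives the robot as it stands. Calls block until the motion is done:
- move_to(position, orientation): joint-space move of the TCP to a pose.
- movel(position, rate=0.15, rot=None): straight line of the TCP; rot=None keeps the orientation; rate is the mean speed in m/s.
- move_joints(angles): joint-space move.
- open_jaws() and close_gripper(f_grip=None): open the fingers fully, or close them until they stop; f_grip is the grip in N (None keeps the last).
- pause(seconds).
- solve_ik(position, orientation): joint angles nearest the present ones, or None.
- capture(name): name is "scene" or "top" or "wrist"; returns the picture (420x560x3 uint8, red, green, blue); there is no depth.
- get_calibration(name): a dict with "fx", "fy", "cx", "cy" (pixels), "world_from_camera" (4x4, takes a point from camera to world coordinates); the wrist camera has in their place "tool_from_camera" (4x4, takes a point from camera to tool coordinates, whose origin is the TCP and whose axes are the flange's). Camera axes: x right, y down, z forward; pixel columns grow to the right and rows downward; lengths in m; the calibration is good to about 2 mm. The wrist camera is an equidistant fisheye: a pixel r from the principal point sees the ray r / f radians off the axis. A picture is of the moment at which its call begins: read the wrist's pose just before it. get_calibration takes no time and is no camera call.
A pose or a line that the arm cannot do raises PlanningError and nothing moves.
- hand_in(): hands the job in; it is judged then, once.
Readings, each from a call of its own:
- read_time(): time.
- read_joint_pos(): joint angles.
- read_qvel(): joint speeds.
- read_joint_torque(): joint torques, N m.
- read_eef_pos(): TCP position.
- read_orientation(): TCP orientation.
- read_ft_force(): force on the tool from outside, world axes, zero at the start.
- read_wrist_torque(): the same for the moment, N m.
- read_opening(): opening from 0.0 (shut) to 1.0 (fully open).
- read_grasp_force(): force on a finger pad.
Only numpy, scipy, OpenCV 4.12 (cv2) and the standard library are available. Lean on these libraries where they do the work, as an engineer would, in place of code of your own. Each camera call takes 0.05 s, during which the arm holds its last target. There are 200 camera calls.

## Working session

There is one attempt and no reset: what is moved stays moved. The work goes in short steps, each a Python script; the robot and the scene stay as the last script left them, time stands still between calls to the robot, and variables do not carry over. Pictures are saved under pics/ and viewed, at most 10 in all, crops included, and the job is handed in when it is done.

```bash
mkdir -p pics; python3 - <<'E'
from station import *
import cv2,numpy as np
np.set_printoptions(precision=4,suppress=True)
for n in("scene","top"):
    cv2.imwrite(f"pics/{n}0.png",cv2.cvtColor(cv2.resize(capture(n),(800,600),interpolation=cv2.INTER_CUBIC),cv2.COLOR_RGB2BGR))
    print(n,get_calibration(n))
print(read_time(),read_orientation())
E
```

```text
scene {'fx': 429.7337034672844, 'fy': 429.7337034672844, 'cx': 284.74846320773366, 'cy': 208.58709585541905, 'world_from_camera': array([[-0.2046,  0.6705, -0.7132,  1.3534],
       [ 0.9787,  0.1514, -0.1384,  0.1797],
       [ 0.0152, -0.7263, -0.6872,  0.927 ],
       [ 0.    ,  0.    ,  0.    ,  1.    ]])}
top {'fx': 458.4552905268381, 'fy': 458.4552905268381, 'cx': 280.1529046395721, 'cy': 207.4832534087419, 'world_from_camera': array([[ 0.0204, -0.9976,  0.0659,  0.411 ],
       [-0.9996, -0.0191,  0.0203, -0.0165],
       [-0.019 , -0.0663, -0.9976,  1.3942],
       [ 0.    ,  0.    ,  0.    ,  1.    ]])}
0.1 [-0.4053 -3.1152  0.0027]
```

View pics/scene0.png

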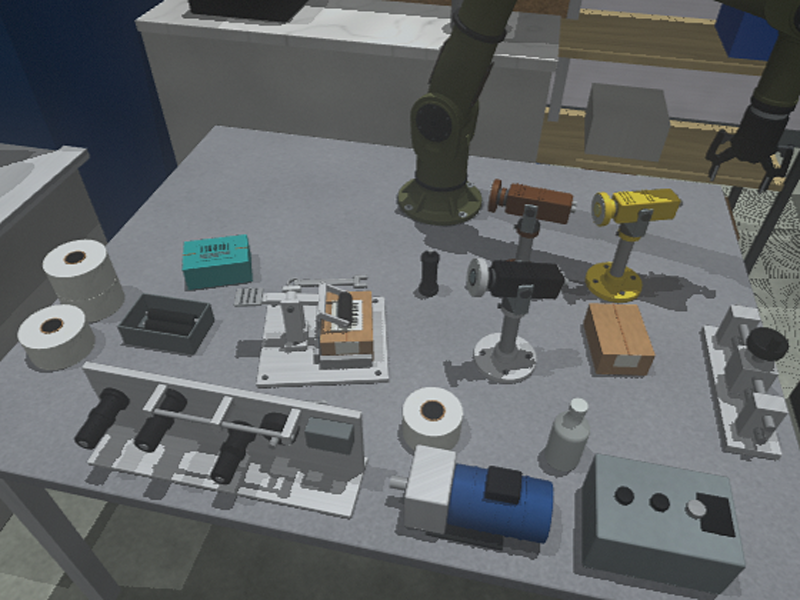

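View pics/top0.png

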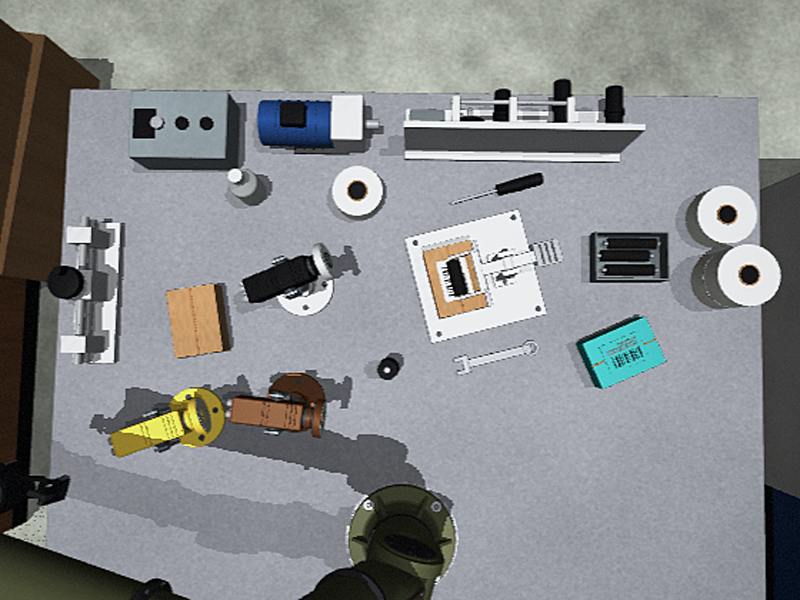

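The scene holds three camera stands: black on grey (scene 515,285; top 290,278), brown (530,205; 275,408) and yellow (635,215; 165,425). The black one is meant, because the brown and yellow ones are look-alikes. The brown carton on the plate (top 457,278) carries the label. The thumb tab is at top (548,252). I'll enlarge these to confirm them.

```bash
cat > h.py <<'E'
from station import *
import cv2,numpy as np
from scipy.spatial.transform import Rotation as R
np.set_printoptions(precision=4,suppress=True)
def back(n,u,v,z):
    c=get_calibration(n);T=c["world_from_camera"]
    d=T[:3,:3]@np.array([(u-c["cx"])/c["fx"],(v-c["cy"])/c["fy"],1]);return T[:3,3]+d*(z-T[2,3])/d[2]
def proj(n,P):
    c=get_calibration(n);p=np.linalg.inv(c["world_from_camera"])@np.r_[P,1]
    return np.array([c["cx"]+c["fx"]*p[0]/p[2],c["cy"]+c["fy"]*p[1]/p[2]])
def crop(n,x0,y0,w,h,f,k=4):
    im=np.mean([capture(n) for _ in range(1)],0).astype(np.uint8)[y0:y0+h,x0:x0+w]
    cv2.imwrite(f,cv2.cvtColor(cv2.resize(im,None,fx=k,fy=k,interpolation=cv2.INTER_CUBIC),cv2.COLOR_RGB2BGR))
E
python3 - <<'E'
from h import *
crop("top",160,140,240,110,"pics/t1.png",10/3)
crop("scene",160,170,250,110,"pics/s1.png",3.2)
k=.7
for n,p in [("plate",(405,237)),("plate",(519,210)),("plate",(549,310)),("plate",(432,343))]: print(n,back("top",p[0]*k,p[1]*k,.012))
print("foot",back("top",305*k,290*k,.008), "ring",back("top",322*k,262*k,.213),"rear",back("top",243*k,295*k,.213))
E
```

```text
plate [0.6292 0.0041 0.012 ]
plate [ 0.6913 -0.2372  0.012 ]
plate [ 0.4797 -0.3018  0.012 ]
plate [ 0.4054 -0.0572  0.012 ]
foot [0.5124 0.2147 0.008 ] ring [0.549  0.1511 0.213 ] rear [0.4861 0.2932 0.213 ]
```

View pics/t1.png

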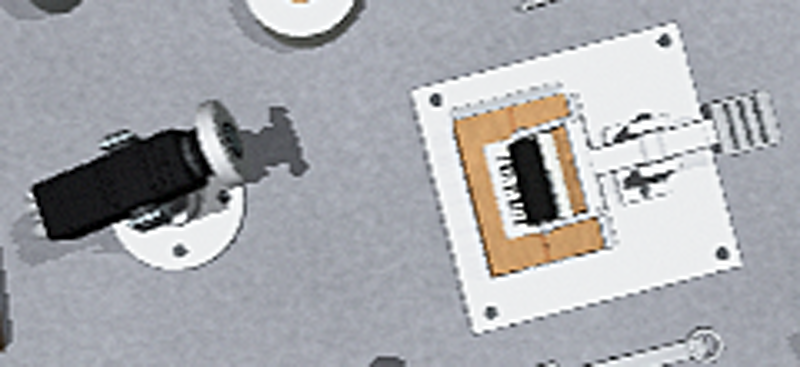

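View pics/s1.png

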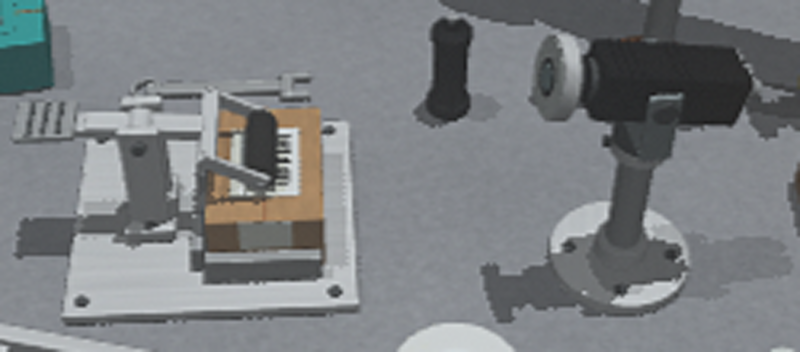

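```bash
cat > fit.py <<'E'
from h import *
from scipy.optimize import least_squares
t=lambda x,y:("top",160+x*.3,140+y*.3)
s=lambda x,y:("scene",160+x/3.2,170+y/3.2)
def head(p,P):  # p: x,y,heading,tilt
    return np.r_[p[0],p[1],.213]+R.from_euler("ZY",[p[2],p[3]]).apply(P)
def fithead(obs,p0):
    f=lambda p:np.concatenate([proj(n,np.r_[p[0],p[1],.008] if P is None else head(p,P))-[u,v] for P,(n,u,v) in obs])
    r=least_squares(f,p0,loss="soft_l1");return r.x,f(r.x).reshape(-1,2)
E
python3 - <<'E'
from fit import *
obs=[(None,t(179,203)),((0,.035,0),t(117,140)),((0,-.035,0),t(148,217)),((.087,0,0),t(226,142)),((-.074,.023,.024),t(33,187)),((-.074,-.023,.024),t(50,240)),
 ((0,.035,0),s(667,107)),((.087,0,0),s(546,78)),((-.074,.023,-.024),s(737,122)),(None,s(620,255))]
x,r=fithead(obs,[.51,.2,-2,0]);print("cam",x);print(r)
c=[t(413,88),t(676,24),t(742,265),t(475,333)];L=[(.115,.08),(.115,-.17),(-.115,-.17),(-.115,.08)]
sc=[s(355,315),s(65,318),s(92,137),s(345,122)]
def W(p,P): return np.r_[p[0],p[1],0]+R.from_euler("z",p[2]).apply(P)
g=[((a,b,.012),o) for (a,b),o in zip(L,c)]+[((.115,.08,.012),sc[0]),((.115,-.17,.012),sc[1])]
g+=[((0,-.18,.133),t(748,120)),((0,-.18,.133),s(45,122))]
f=lambda p:np.concatenate([proj(n,W(p,P))-[u,v] for P,(n,u,v) in g])
q=least_squares(f,[.55,-.1,.3],loss="soft_l1").x;print("station",q);print(f(q).reshape(-1,2))
for P in [(0,0,.072),(0,-.18,.133),(0,-.1,.118)]: print(W(q,P))
# label/carton check: carton top visible corners
for p in [(453,121),(490,276),(567,95),(607,246)]: print("carton corner",R.from_euler("z",-q[2]).apply(back(*t(*p),.072)-[q[0],q[1],0]))
for p in [(483,146),(510,229)]: print("label corner",R.from_euler("z",-q[2]).apply(back(*t(*p),.072)-[q[0],q[1],0]))
d=W(q,(0,0,.072))-[x[0],x[1],.213];print("target heading",np.arctan2(d[1],d[0]),"tilt",np.arctan2(-d[2],np.hypot(*d[:2])))
E
```

```text
cam [ 0.5199  0.2176 -1.1793 -0.1653]
[[-1.0647 -0.3856]
 [-0.2814 -0.3974]
 [-0.1338  1.508 ]
 [ 1.8431 -1.1824]
 [-2.2569  0.1098]
 [-1.1628  0.8366]
 [-0.8765  0.7637]
 [-0.0762  0.0161]
 [-0.5285  0.1274]
 [-0.8019 -0.8208]]
station [ 0.5388 -0.1022  0.2699]
[[-0.8946 -0.2188]
 [-0.085  -1.4031]
 [-0.0338 -0.4109]
 [-0.5684 -0.2186]
 [ 0.6214 -3.9878]
 [-1.6678 -1.1837]
 [-0.3126  0.015 ]
 [-1.2159 -1.8451]]
[ 0.5388 -0.1022  0.072 ]
[ 0.5868 -0.2757  0.133 ]
[ 0.5655 -0.1986  0.118 ]
carton corner [0.0676 0.0527 0.072 ]
carton corner [-0.071   0.0553  0.072 ]
carton corner [ 0.0649 -0.049   0.072 ]
carton corner [-0.0709 -0.0491  0.072 ]
label corner [0.0399 0.0329 0.072 ]
label corner [-0.0359  0.0284  0.072 ]
target heading -1.5117731293279275 tilt 0.41462003618164506
```

The fit is consistent: cam axis at (0.520, 0.218), heading −1.18, tilt −0.165. The label is at (0.539, −0.102), and the carton corners land within 5 mm of nominal. I'll plan the head grasp next and go above it.

```bash
cat > g.py <<'E'
from fit import *
CAM=np.array([.5199,.2176,-1.1793,-.1653])
def gpose(h,t,s,back=0.,axis=CAM,gx=-.052):
    B=R.from_euler("ZY",[h,t]);M=np.array([[-s,0,0],[0,s,0],[0,0,-1.]])  # tool axes in head frame (columns)
    p=np.r_[axis[:2],.213]+B.apply([gx,0,-.019+back]); return p,(B*R.from_matrix(M)).as_rotvec()
def tabpose(z,s,q=(.5388,-.1022,.2699),y=-.183):
    B=R.from_euler("z",q[2]);p=np.r_[q[0],q[1],z]+B.apply([0,y,0]);return p,(B*R.from_matrix(np.array([[0,s,0],[s,0,0],[0,0,-1.]]).T)).as_rotvec()
E
python3 - <<'E'
from g import *
B=R.from_euler("z",.27)
for s in(1,-1):
    for a in [(-1.1793,-.1653,s,.12),(-1.1793,-.1653,s),(-1.35,.12,s),(-1.51,.415,s),(-1.51,.43,s,.1)]:
        print(s,a,solve_ik(*gpose(*a)))
    M=np.array([[s*0.,s,0],[s,0,0],[0,0,-1]]).T; print(np.linalg.det(M)); print(solve_ik(*tabpose(.15,s)))
E
```

```text
1 (-1.1793, -0.1653, 1, 0.12) [-0.9449  0.1427  0.3167  1.5407  0.1165  1.5051 -0.2488]
1 (-1.1793, -0.1653, 1) [-0.9189  0.1922  0.3262  1.7241  0.1052  1.2707 -0.2387]
1 (-1.35, 0.12, 1) [-0.7997  0.1626  0.3764  1.7248 -0.1868  1.2457 -0.1497]
1 (-1.51, 0.415, 1) [-0.7233  0.1179  0.4706  1.8008 -0.4974  1.1947 -0.0205]
1 (-1.51, 0.43, 1, 0.1) [-0.6914  0.049   0.5106  1.6873 -0.4598  1.3775 -0.0391]
1.0
[-0.4214  0.6377  1.1824  1.5844 -0.6029  1.3322  1.1095]
-1 (-1.1793, -0.1653, -1, 0.12) [ 0.2827  0.3335 -1.1794  1.4993  0.4527  1.5937  2.6362]
-1 (-1.1793, -0.1653, -1) [ 0.3184  0.4193 -1.1757  1.6825  0.5431  1.3978  2.5697]
-1 (-1.35, 0.12, -1) [ 0.5062  0.3704 -1.1739  1.6817  0.2417  1.2691  2.6615]
-1 (-1.51, 0.415, -1) None
-1 (-1.51, 0.43, -1, 0.1) None
1.0
[-0.3652  0.5688  1.0666  1.5828 -0.5119  1.297  -2.0952]
```

```bash
python3 - <<'E'
from g import *
p=read_eef_pos();movel([p[0],p[1],.40],rate=.3)
move_to(*gpose(-1.1793,-.1653,1,.14))
T=np.r_[read_eef_pos(),read_orientation()];np.save("w1.npy",T)
im=capture("wrist");np.save("w1im.npy",im);c=get_calibration("wrist");print(c,T,read_time())
tc=np.linalg.inv(c["tool_from_camera"]);Rw=R.from_rotvec(T[3:])
im=cv2.resize(im,(800,600))
for P in [(0,.035,0),(0,-.035,0),(-.074,.023,.024),(-.074,-.023,.024),(.087,0,0.034)]:
    q=(tc@np.r_[Rw.inv().apply(head(CAM,P)-T[:3]),1])[:3];th=np.arctan2(np.hypot(q[0],q[1]),q[2]);r=th/np.hypot(q[0],q[1])
    u=c["cx"]+c["fx"]*q[0]*r;v=c["cy"]+c["fy"]*q[1]*r;print(P,u,v)
    cv2.drawMarker(im,(int(u/.7),int(v/.7)),(255,0,0),0,12,1)
cv2.imwrite("pics/w1.png",im[...,::-1])
E
```

```text
{'fx': 325.19226210127806, 'fy': 325.19226210127806, 'cx': 280.9593410226156, 'cy': 213.30233870239263, 'tool_from_camera': array([[-0.0008, -0.9654, -0.2606,  0.0657],
       [ 1.    , -0.0007, -0.0005, -0.0007],
       [ 0.0003, -0.2606,  0.9654, -0.1431],
       [ 0.    ,  0.    ,  0.    ,  1.    ]])} [ 0.4919  0.2856  0.3239  1.6646  2.4977 -0.137 ] 2.7
(0, 0.035, 0) 320.7874565773491 265.9215344341952
(0, -0.035, 0) 242.45413644129255 265.76015543574385
(-0.074, 0.023, 0.024) 312.5035010829488 189.1712381949388
(-0.074, -0.023, 0.024) 251.5532134951877 189.00408567556875
(0.087, 0, 0.034) 281.37505296920875 365.5648333768076
```

View pics/w1.png

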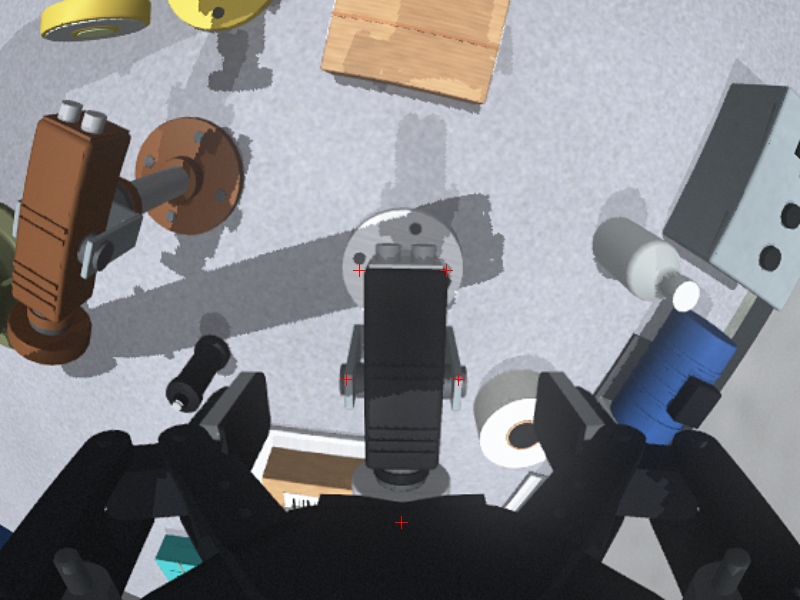

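The wrist view shows the black head at (405,370), with rear corners (365,268) and (448,268) and pivots near (345,380) and (462,380). That is within about 2 mm of the prediction. I'll grasp it and turn it.

```bash
python3 - <<'E'
from g import *
h0,t0=CAM[2:];h1,t1=-1.512,.415
movel(gpose(h0,t0,1)[0],rate=.12)
print(read_ft_force(),read_time())
close_gripper(40);print("open",read_opening(),read_grasp_force(),read_ft_force())
for a in np.linspace(0,1,9)[1:]:
    p,r=gpose(h0+a*(h1-h0),t0+a*(t1-t0),1);movel(p,rate=.05,rot=r);f=read_ft_force()
    print(a,f,read_wrist_torque(),read_grasp_force())
    if np.linalg.norm(f)>60: print("STOP");break
print(read_eef_pos()-p,read_time())
E
```

```text
[ 0.4873 -0.4801  1.0564] 4.0167
open 0.5348454505689421 45.63470721244812 [0.4575 2.622  1.0751]
0.125 [3.2275 3.5265 0.2309] [ 1.0436 -0.085   0.1079] 45.964869260787964
0.25 [ 3.7655  3.7729 -2.1097] [ 1.0694 -0.1349  0.0492] 46.07848763465881
0.375 [ 2.994   3.7444 -3.0373] [ 1.1321 -0.3291  0.0095] 46.25222325325012
0.5 [ 3.8253  5.4612 -2.8534] [ 1.0766 -0.4676 -0.0704] 45.66822588443756
0.625 [ 4.8859  6.0816 -3.8652] [ 1.1433 -0.6133 -0.1233] 45.429779291152954
0.75 [ 3.7355  5.31   -2.5899] [ 0.9947 -0.646  -0.2421] 45.33733785152435
0.875 [ 5.893   5.5609 -3.2365] [ 0.8045 -0.7154 -0.3699] 45.16032814979553
1.0 [ 5.0387  5.3187 -2.7125] [ 0.7628 -0.8136 -0.3684] 45.19744277000427
[0.0007 0.0009 0.0005] 6.4583
```

```bash
cat >> g.py <<'E'
def wproj(P,T):
    c=get_calibration("wrist");q=(np.linalg.inv(c["tool_from_camera"])@np.r_[R.from_rotvec(T[3:]).inv().apply(np.array(P)-T[:3]),1])[:3]
    r=np.arctan2(np.hypot(q[0],q[1]),q[2])/np.hypot(q[0],q[1]);return np.array([c["cx"]+c["fx"]*q[0]*r,c["cy"]+c["fy"]*q[1]*r])
HP=[(0,.035,0),(0,-.035,0),(-.074,.023,.024),(-.074,-.023,.024),(-.074,.023,-.024)]
E
python3 - <<'E'
from g import *
open_jaws();movel(gpose(-1.512,.415,1,.14)[0],rate=.15)
T=np.r_[read_eef_pos(),read_orientation()];np.save("w2.npy",T)
im=capture("wrist");np.save("w2im.npy",im);im=cv2.resize(im,(800,600))
p=CAM.copy();p[2:]=-1.512,.415
for P in HP:
    u,v=wproj(head(p,P),T)/.7;print(P,u,v);cv2.drawMarker(im,(int(u),int(v)),(255,0,0),0,12,1)
cv2.imwrite("pics/w2.png",im[...,::-1]);print(read_time())
crop("scene",160,170,250,110,"pics/s2.png",3.2)
E
```

```text
(0, 0.035, 0) 460.2144671603982 377.2208184533423
(0, -0.035, 0) 347.4323774671063 377.2876107692496
(-0.074, 0.023, 0.024) 447.98725988996824 266.2515139879746
(-0.074, -0.023, 0.024) 360.1762674951079 266.2675033663131
(-0.074, 0.023, -0.024) 440.5947953977595 252.40641983697452
8.0667
```

View pics/w2.png

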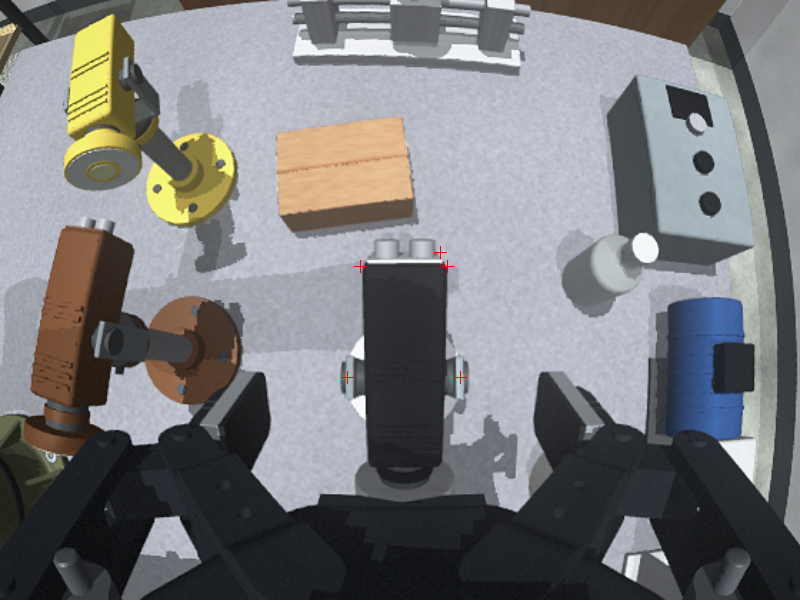

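The head is centred in the wrist view: edges at x 363 and 447, pivots at 345 and 463, row 377, as predicted. Next I'll press the tab, with force monitoring.

```bash
python3 - <<'E'
from g import *
p=read_eef_pos();movel([p[0],p[1],.42],rate=.3);close_gripper(20)
c=[]
for s in(1,-1):
    j=solve_ik(*tabpose(.25,s)); 
    if j is not None: c.append((np.abs(np.array(j)-read_joint_pos()).max(),s,j))
print(c);s=min(c,key=lambda a:a[0])[1]
move_to(*tabpose(.25,s));movel(tabpose(.145,s)[0],rate=.15);f0=np.array(read_ft_force());print(f0,read_time())
for z in np.r_[np.arange(.135,.095,-.008),np.arange(.095,.083,-.002)]:
    movel(tabpose(z,s)[0],rate=.06);f=read_ft_force()-f0;print(z,read_eef_pos()[2],f)
    if f[2]>22: break
movel(tabpose(.25,s)[0],rate=.2);print(s,read_time())
T=np.r_[read_eef_pos(),read_orientation()];np.save("w3.npy",T)
cv2.imwrite("pics/w3.png",cv2.resize(capture("wrist"),(800,600))[...,::-1])
E
```

```text
[(np.float64(0.9985292340862482), 1, array([-0.1877,  0.3832,  0.7852,  1.4477, -0.2706,  1.4216,  0.8709])), (np.float64(2.1761152769229537), -1, array([-0.1141,  0.3606,  0.6786,  1.4451, -0.2261,  1.415 , -2.3037]))]
[ 0.0363  1.099  -0.2409] 12.0167
0.135 0.13478893930425487 [ 0.2977 -0.9818  0.0177]
0.127 0.1273140488445094 [ 0.8897 -2.1197  1.9032]
0.119 0.11921739720994567 [ 0.6045 -3.8591  2.0404]
0.11099999999999999 0.11088423081809576 [ 0.926  -2.7434  1.0824]
0.10299999999999998 0.10267724381008358 [ 1.7446 -0.63    1.0634]
0.09499999999999997 0.09470539179544027 [ 0.63   -0.6519  1.1505]
0.095 0.09467760195790914 [-0.4863 -0.697   0.343 ]
0.093 0.0933603959285474 [-1.6486 -0.545   4.7676]
0.091 0.09272125900081657 [-1.9756 -0.2735 10.8624]
0.089 0.09218240031933599 [-3.9997  0.2917 15.3348]
0.087 0.09161537236010776 [-3.1448 -0.21   21.1918]
0.08499999999999999 0.09097312205338434 [-4.6547  0.7938 25.646 ]
1 16.225
```

The stop shows at z≈0.092, where the force rises steeply. I'll check both mechanisms.

```bash
python3 - <<'E'
from g import *
p=read_eef_pos();movel([.45,-.40,.40],rate=.3)
p=CAM.copy();p[2:]=-1.512,.415
crop("top",160,140,240,110,"pics/a.png",10/3);crop("scene",160,170,250,85,"pics/b.png",3.2)
a=cv2.imread("pics/a.png");b=cv2.imread("pics/b.png")
for P in HP[:4]+[(.087,0,0),(-.074,.023,-.024)]:
    u=proj("top",head(p,P));v=proj("scene",head(p,P))
    x=(u-[160,140])/.3;y=(v-[160,170])*3.2;print(P,x,y+[0,a.shape[0]])
    cv2.circle(a,tuple(int(i) for i in x),3,(0,0,255),1);cv2.circle(b,tuple(int(i) for i in y),3,(0,0,255),1)
o=np.vstack([a[:,:800],b[:,:800]])[:600];cv2.imwrite("pics/v4.png",o);print(o.shape,read_time())
E
```

```text
(0, 0.035, 0) [130.604  135.6557] [649.1404 476.4591]
(0, -0.035, 0) [132.9907 225.0837] [650.5197 418.0189]
(-0.074, 0.023, 0.024) [ 40.0533 146.1178] [737.7621 423.1696]
(-0.074, -0.023, 0.024) [ 41.4452 207.4909] [735.9294 384.6255]
(0.087, 0, 0) [239.336  180.4867] [544.6102 468.3252]
(-0.074, 0.023, -0.024) [ 29.6239 153.7959] [752.8206 469.5833]
(600, 800, 3) 17.3167
```

View pics/v4.png

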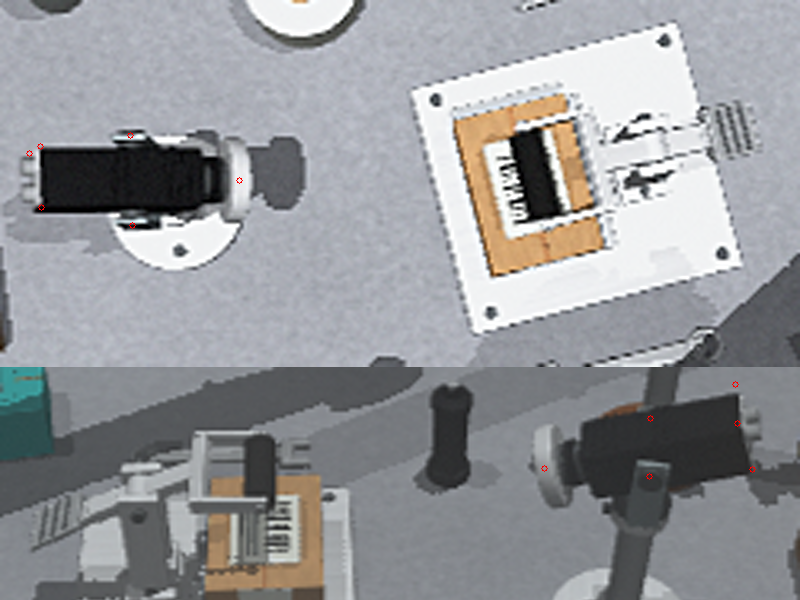

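View pics/w3.png

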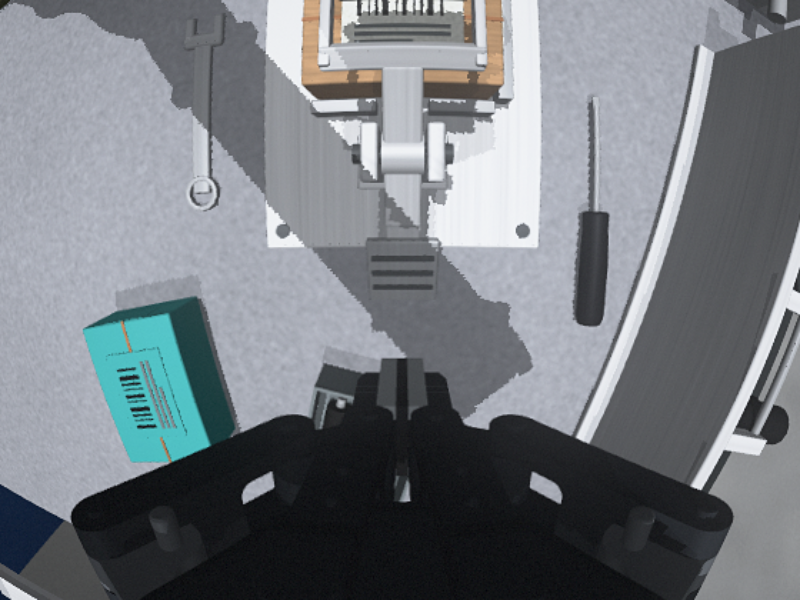

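The roller is tipped up and the tab is down (w3: tab at (403,268), label clear). The carton hasn't moved. In the top view the ring (240,180) and pivots match the target heading. I'll check tilt from the head's edge slopes in the scene crop: bottom edge (590,497)–(750,470), top edge (583,425)–(738,395), and ring face (545,467).

```bash
python3 - <<'E'
from g import *
def S(p,P): return (proj("scene",head(p,P))-[160,170])*3.2+[0,367]
def sl(p,y,z):
    a=S(p,(-.074,y,z));b=S(p,(.03,y,z));d=a-b;return d[1]/d[0],a,b
for t in(.33,.37,.415,.46,.5):
    p=np.r_[CAM[:2],-1.512,t];print(t,*sl(p,.023,-.024),*sl(p,-.023,.024),"ring",S(p,(.087,0,0)))
obs=[(None,t(179,203)),((0,.035,0),t(132,137)),((0,-.035,0),t(133,223)),((.087,0,0),t(240,180)),((-.074,.023,.024),t(40,149)),((-.074,-.023,.024),t(41,211)),
 ((0,.035,0),s(650,482-367)),((.087,0,0),s(545,467-367)),((-.074,.023,-.024),s(751,471-367)),((-.074,-.023,.024),s(738,395-367))]
x,r=fithead(obs,[.52,.2176,-1.51,.41]);print(x);print(r)
E
```

```text
0.33 -0.13022007660382323 [751.6841 475.9772] [617.4132 493.462 ] -0.14973336015208258 [740.2209 390.3718] [606.7133 410.3623] ring [542.022  461.6502]
0.37 -0.16045439860560828 [752.3113 472.9813] [618.955  494.3789] -0.1817666107593948 [738.2866 387.6344] [605.8757 411.7023] ring [543.1491 464.8142]
0.415 -0.19514069827822328 [752.8206 469.5833] [620.7448 495.3566] -0.21856154759609442 [735.9294 384.6255] [605.0205 413.2371] ring [544.6102 468.3252]
0.46 -0.2306982762922717 [753.1198 466.1627] [622.59   496.2757] -0.25633648477681165 [733.3848 381.6982] [604.2591 414.7979] ring [546.2717 471.7789]
0.5 -0.263181856486425 [753.2076 463.109 ] [624.2737 497.0421] -0.29090018700118664 [730.9695 379.1705] [603.6619 416.2043] ring [547.9135 474.796 ]Traceback (most recent call last):
  File "<stdin>", line 7, in <module>
TypeError: 'float' object is not callable
```

```bash
python3 - <<'E'
from g import *
im=np.mean([capture("scene") for _ in range(4)],0).max(2)
def edge(c0,c1,r0,r1):  # strongest vertical gradient per column, subpixel
    g=np.abs(np.diff(cv2.GaussianBlur(im,(1,3),0),axis=0));P=[]
    for c in range(c0,c1):
        w=g[r0:r1,c];k=int(w.argmax());a=slice(max(k-1,0),k+2);P.append((c,r0+.5+(np.arange(len(w))[a]*w[a]).sum()/w[a].sum()))
    P=np.array(P);m=np.ones(len(P),bool)
    for _ in range(4):
        k=np.polyfit(*P[m].T,1);e=np.abs(np.polyval(k,P[:,0])-P[:,1]);m=e<max(.5,1.5*np.median(e))
    return k,m.sum(),len(P),e[m].std(),P
X=lambda x:int(160+x/3.2);Y=lambda y:int(170+(y-367)/3.2)
for nm,a in [("bot",(X(675),X(742),Y(455),Y(505))),("bot2",(X(592),X(742),Y(455),Y(515))),("top",(X(592),X(733),Y(385),Y(440)))]:
    k,n,N,e,P=edge(*a);print(nm,k[0],n,N,e, "zoom y at 700",(np.polyval(k,160+700/3.2)-170)*3.2+367)
    z=(.023,-.024) if nm!="top" else (-.023,.024)
    for t_ in(.36,.4,.44):
        p=np.r_[CAM[:2],-1.512,t_];A=proj("scene",head(p,(-.07,*z)));B=proj("scene",head(p,(.03,*z)));print("  ",t_,(A-B)[1]/(A-B)[0],((np.interp(160+700/3.2,[B[0],A[0]],[B[1],A[1]]))-170)*3.2+367)
x,r=fithead([(None,t(179,203)),((0,.035,0),t(132,137)),((0,-.035,0),t(133,223)),((.087,0,0),t(240,180)),((-.074,.023,.024),t(40,149)),((-.074,-.023,.024),t(41,211)),
 ((0,.035,0),s(650,115)),((.087,0,0),s(545,100)),((-.074,.023,-.024),s(751,104)),((-.074,-.023,.024),s(738,28))],[.52,.2176,-1.51,.41]);print(x);print(r.T)
cv2.imwrite("pics/e.png",cv2.resize(im.astype(np.uint8)[165:225,320:410],None,fx=8,fy=8,interpolation=cv2.INTER_CUBIC));print(read_time())
E
```

```text
bot -0.3856541326742137 15 21 0.3711096124341474 zoom y at 700 486.55049736644105
   0.36 -0.15284781715800086 481.7066805361401
   0.4 -0.18349021327339637 480.38398103153384
   0.44 -0.21477620052040464 479.0712138772459
bot2 -0.13613357832641715 27 46 0.8773678761289078 zoom y at 700 483.26682485922083
   0.36 -0.15284781715800086 481.7066805361401
   0.4 -0.18349021327339637 480.38398103153384
   0.44 -0.21477620052040464 479.0712138772459
top -0.17536500470135047 38 44 0.13108732341602183 zoom y at 700 398.12621004609935
   0.36 -0.1737041971798305 395.0504424654506
   0.4 -0.20619711701296134 393.1946094364931
   0.44 -0.23941414194769842 391.25770515325013
[ 0.5198  0.2172 -1.502   0.3773]
[[-0.9372 -0.4098  0.2761  0.263  -0.4558 -0.1558 -0.2758 -0.6688  0.3661
  -0.2841]
 [-0.3387 -0.3469  0.6699 -0.235  -0.4326 -0.6633 -1.773  -0.3481  0.1879
  -2.6713]]
17.5167
```

View pics/e.png

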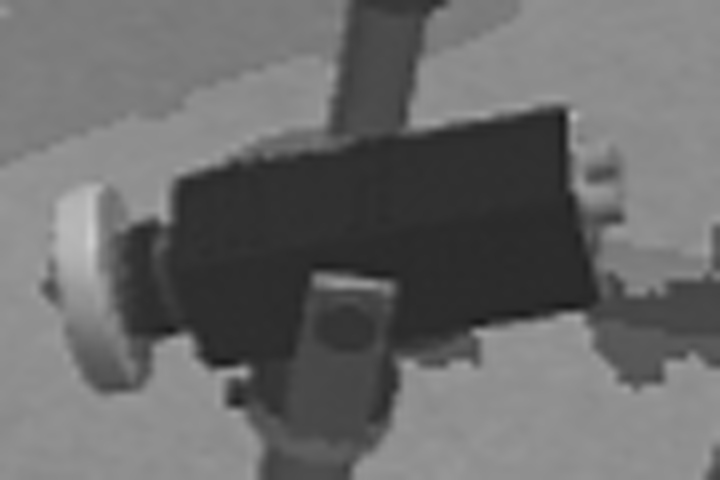

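The clean top-edge fit gives tilt ≈ 0.365 where 0.415 is wanted, so it is at the edge of tolerance. I'll regrasp and correct the tilt by about +0.047.

```bash
python3 - <<'E'
from g import *
h0,t0,h1,t1=-1.507,.368,-1.513,.415
open_jaws();p,r=gpose(h0,t0,1,.16);move_to([p[0],p[1],.42],r);movel(p,rate=.25)
movel(gpose(h0,t0,1)[0],rate=.12);close_gripper(40);print(read_opening(),read_ft_force())
for a in(.5,1):
    p,r=gpose(h0+a*(h1-h0),t0+a*(t1-t0),1);movel(p,rate=.04,rot=r);print(read_ft_force())
pause(.2);open_jaws();p=gpose(h1,t1,1,.14)[0];movel(p,rate=.15);movel([p[0],p[1],.42],rate=.25)
move_to([.45,-.40,.40],tabpose(.3,1)[1])
im=np.mean([capture("scene") for _ in range(4)],0).max(2)
g=np.abs(np.diff(cv2.GaussianBlur(im,(1,3),0),axis=0));P=[]
for c in range(345,389):
    r0=175;w=g[r0:199,c];k=int(w.argmax());a=slice(max(k-1,0),k+2);P.append((c,r0+.5+(np.arange(len(w))[a]*w[a]).sum()/w[a].sum()))
P=np.array(P);m=np.ones(44,bool)
for _ in range(4):
    k=np.polyfit(*P[m].T,1);e=np.abs(np.polyval(k,P[:,0])-P[:,1]);m=e<max(.5,1.5*np.median(e))
print(k,m.sum(),e[m].std())
for h in(-1.5,-1.52):
  for t_ in(.36,.4,.44):
    q=np.r_[CAM[:2],h,t_];A=proj("scene",head(q,(-.07,-.023,.024)));B=proj("scene",head(q,(.03,-.023,.024)));print(h,t_,(A-B)[1]/(A-B)[0])
T=capture("top")[140:250,160:290];S=im[165:225,320:410].astype(np.uint8)
a=cv2.resize(T,None,fx=4,fy=4,interpolation=cv2.INTER_CUBIC);cv2.imwrite("pics/f.png",a[...,::-1]);b=cv2.resize(S,(520,347),interpolation=cv2.INTER_CUBIC)
full=np.vstack([a[150:400],cv2.cvtColor(b,cv2.COLOR_GRAY2RGB)]);cv2.imwrite("pics/g.png",full[...,::-1]);print(full.shape,read_time())
E
```

```text
0.5336500817376741 [ 2.3164 -0.1597  2.0938]
[ 2.3063 -0.0849  1.4849]
[ 3.5295 -0.6377  2.566 ]
[ -0.2048 256.7594] 33 0.12521080865019735
-1.5 0.36 -0.18087445879940514
-1.5 0.4 -0.21332306144575885
-1.5 0.44 -0.2464950932150649
-1.52 0.36 -0.16894381631724129
-1.52 0.4 -0.2014685668104541
-1.52 0.44 -0.23471789246926714
(597, 520, 3) 27.9417
```

View pics/g.png

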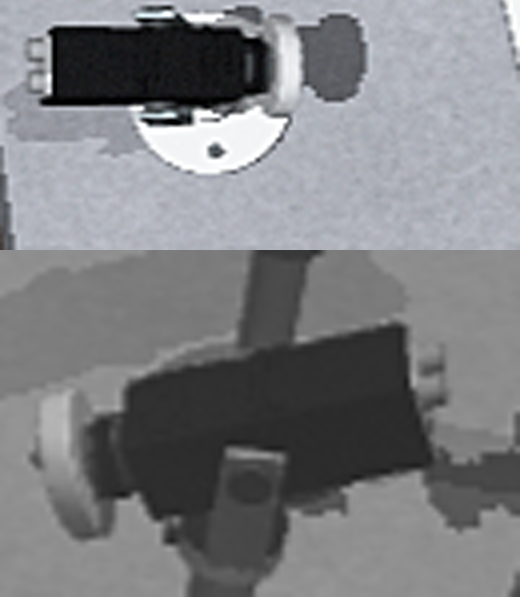

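The edge slope now gives tilt ≈ 0.40, about 6 mm at the label. In the top crop the rear (50,66), pivots' middle (161,65) and ring (297,65) lie on the wanted heading. The robot is clear, so I'll hand in.

```bash
python3 -c "
from station import *
print(read_ft_force());print(hand_in())"
```

```text
[-0.99992345 -0.4154861   0.30770001]
the job is handed in; nothing more can be done
None
```

I handed the job in at about 28 s: the wipe-down arm is pressed to its stop with the roller up, the camera head points at the label middle to within an estimated 6 mm (limit 18 mm), the carton looks unmoved, and the robot is clear; no verdict came back.

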